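# Screw the lid onto the open marble jar

## Robot

A 7-joint arm with a two-finger parallel gripper is mounted at the origin on the work surface. World frame = base frame: x ahead of the robot, y to its left, z up, the work surface at z = 0. Lengths are in mm, angles in rad, forces in N, time in s.
With the tool pointing down it reaches from about 425 to 950 mm from the base axis. Payload 16.7 kg.
Tool frame: the origin (TCP) lies at the very end of the fingers, on their centre line; the grasp point (between the pads) lies 19 mm behind it (arm.grip_point_offset is the distance from the TCP to the grasp point, in mm); z points along the fingers, y is the direction in which the jaws open and shut (so a half turn about z gives the same grasp; the last joint's range is limited). The gripper opens to 94 mm and grips with 3 to 60 N. Pads are 16 mm wide; open, the fingers measure 119 mm over their backs; the gripper's body (75 mm by 177 mm) begins 78 mm behind the grasp point.
Start: joints at [0.975, 0.426, 0.074, 1.606, -0.034, 1.111, -0.067], TCP at [291.62, -608.713, 205.467] pointing down, gripper open.
Joint ranges: [-2.85, 2.85], [-0.5, 2.14], [-1.23, 1.37], [0.21, 2.46], [-1.02, 4.16], [0.16, 2.05], [-2.73, 2.73]. Speed limits (rad/s): [1.89, 1.89, 2.39, 2.39, 3.01, 3.01, 3.01].

## Interface

Orientations are given as a rotation vector (axis times angle).
In Python, from station import arm gives the robot as it stands.
- The arm moves only by the tool move_arm, never from a script. Its argument "rows" is a list of rows, each a list of 3 entries, a list of its own where there are three numbers: the turn, a rotation vector about the tool's x, y, z in degrees, then the shift along the tool's x, y, z in cm, then the opening, from -1 (shut) to 1 (fully open). In form: [[[rx, ry, rz], [x, y, z], grip], ...]. A call has exactly 10 rows; each row shifts and turns the commanded pose from where the row before left it, along the tool's axes as they then stand; what a row does not reach is not made up. A row lasts 1/12 s, in which the tool goes at most 41.7 mm and 7.16 degrees, less where a joint would pass 70% of its speed; a pose out of reach is approached as far as the arm can. A call is refused whole if a number of a shift passes 4.17 or a number of a turn 7.16, either way. A call with a gripper value outside its range is refused whole. The fingers move at their own pace and stop on an object; "grip_force" is the grip in N (left out, the last holds). Time passes only in rows, so rows that do not move let the fingers close, or fill a call up. It gives the time, the measured TCP pose, the force and the opening at its end, in the units of the state.
- arm.get_obs(): the state, without advancing time (a new reading comes with each control period).
- arm.snapshot(name): name is "side" or "top"; returns (picture, depth): 480x640x3 uint8, red, green, blue; 480x640 float32, mm along the optical axis (not along the pixel's ray), 0 where there is no reading.
- arm.camera_info(name): a dict with "fx", "fy", "cx", "cy" (pixels), "D" ([k1, k2, p1, p2, k3] as OpenCV has them; the pictures are not rectified), "extrinsics" (4x4, takes a point from camera to world coordinates). Camera axes: x right, y down, z forward; pixel columns grow to the right and rows downward; lengths in mm; the calibration is good to about 2 mm. A picture is of the moment at which its call begins. camera_info takes no time and is no camera call.
- arm.hand_in(): hands the job in, once; it reports no verdict.
The state is a dict: "time": time; "joints": joint angles; "qvel": joint speeds; "tau": joint torques, N m; "eef_pos": TCP position; "ee_rot": TCP orientation; "wrist_force": force on the tool from outside, world axes, zero at the start; "ft_torque": the same for the moment, N m; "width": opening from 0.0 (shut) to 1.0 (fully open).
Only numpy, scipy, OpenCV 4.12 (cv2) and the standard library are available. Lean on these libraries where they do the work, as an engineer would, in place of code of your own. Each camera call takes 0.05 s, during which the arm holds its last target. There are 200 camera calls.

## Task

One of the three square glass jars in the crate has been left open: close it with the middle-sized of the three lids lying in front of the crate. Set the lid on, turn it gently backwards (anticlockwise from above) until you feel it drop into the thread, then screw it down clockwise until it is fully home, never forcing lid against glass, and let go. Leave everything else on the bench where it is.

Things in the scene. Friction and masses are not known exactly. Their poses are not given: they have to be found in the camera images.
- lid_mid (a point): The lid that fits: round steel screw lid 63 mm across, 20 mm high, about 60 g, right way up on the bench, the middle-sized of three in a row. Point: its centre, half-way up (10 mm above its lower edge); z up. Grip its skirt in any direction. Inside it is 16 mm deep; four lugs 90 degrees apart, level with the lower edge, stand in to a radius of 24 mm.
- jar_rim (a point): The open jar: centre of the top of its glass mouth, z up, 125 mm above the bench. The neck is 46 mm across; the shoulder begins 19 mm below the rim. The jar is 86 mm square, full of marbles and held fast in its crate compartment: it neither turns nor tips. Two like jars beside it (104 mm centre to centre) have the same lid screwed fully home.
- thread_mid (a point): Point on the neck's axis 8 mm below the rim. Four thread beads 90 degrees apart, 54 mm across, at an angle round the neck that differs every time and is not given. Each slopes down clockwise (seen from above) and ends in an upright stop rib. A lid set on at a chance angle mostly rests with its lugs on the beads, its centre 5 to 8.5 mm above the rim; clockwise it then jams on the ribs.
- jar_open: The open jar; origin at the centre of its underside. Turning the lid anticlockwise, at most a quarter turn, brings the lugs off the beads' upper ends: the lid can then drop 7 to 9 mm, onto the seal, its centre 2 mm below the rim (a lucky start drops at once). A rib stops it going further anticlockwise. Clockwise 60 to 75 degrees from there screws it home.
- lid_home (a point): Point on the neck's axis, 5.7 mm below the rim, where the lid's centre comes when fully home. A springy rubber sealing ring (42 mm across, 4 mm thick, 2 N per mm) lies on the rim; screwing home squeezes it 3.7 mm (about 8 N) until the lugs meet the hard stop ribs. Screwing takes under 0.3 N m up to that stop; 0.3 to 0.5 N m there is tight, 1 N m (0.03 rad too far) is forcing it. Friction holds the lid once released.
- lid: The same fitting lid; origin at the centre of its lower edge, 10 mm below point lid_mid.
- lid_small: Bystander: steel lid 48 mm across, 16 mm high, in the row with the fitting lid; origin at the centre of its underside.
- lid_wide: Bystander: steel lid 82 mm across, 20 mm high, in the same row; origin at the centre of its underside.
- tumbler: Bystander: glass tumbler 72 mm across, 100 mm high, on the right; origin at the centre of its underside.
- mug: Bystander: white mug 82 mm across, 92 mm high, on the left, handle at its +y side; origin at the centre of its underside.
- ramekin: Bystander: small blue bowl 90 mm across, 45 mm high, on the left; origin at the centre of its underside.
- spatula: Bystander: spatula 270 mm long, lying on the right; origin under its middle.
Not all that is in view belongs to the job. What is shaped like the lid but blue is not meant.

How it is judged (in metres and radians):
On the way:
1. the fitting lid sits level and centred on the open jar's mouth, dropped over the thread (z of lid_mid in the frame of jar_rim below 0.001 m and horizontal distance between lid_mid and jar_rim below 0.004 m and angle between lid_mid's own z axis and vertical below 0.1 rad), for 0.1 s.
At the end, for the whole second after the job is handed in: The lid is screwed fully home on the open jar and stays there when let go: its centre no more than 1.5 mm above its home height (5.7 mm below the rim), within 3 mm of the jar's axis, level within 0.06 rad and at rest (z of lid_mid in the frame of jar_rim below -0.0042 m and horizontal distance between lid_mid and jar_rim below 0.003 m and angle between lid_mid's own z axis and vertical below 0.06 rad and linear speed of lid below 0.02 m/s); the robot touches nothing.
It fails at once if the lid is forced: more than 60 N between lid and jar (contact force between lid and jar_open above 60 N).
It fails at once if a bystander is moved by more than 30 mm (distance of any of lid_small, lid_wide, tumbler, mug, ramekin, spatula from where it was at the start of the episode above 0.03 m).
It also fails if it takes over 69 s, if anything falls off the work surface, if the arm or the gripper's body presses on something with over 40 N, if the wrist force passes 120 N, or if a joint passes its speed limit or range.

## Working session

There is one attempt and no reset: what is moved stays moved. The work goes in short steps, Python scripts to look and compute and a tool call to move; the robot and the scene stay as the last step left them, time stands still between calls to the robot, and variables do not carry over. Pictures are saved under pics/ and viewed, about 8 in all and at most 12, crops included, and the job is handed in when it is done.

Besides the shell and the picture viewer there is one more tool, called after "Call:" by a JSON object that holds its "fn" and its "kwargs", one argument or row to a line. move_arm: Moves the arm, as the interface text tells. Its arguments: {"type":"object","properties":{"rows":{"type":"array"},"grip_force":{"type":"number"}},"required":["rows"]}

```bash
mkdir -p pics; cat > h.py <<'E'
import numpy as np,cv2
from station import arm
from scipy.spatial.transform import Rotation as R
def cam(n):
    c=arm.camera_info(n); K=np.array([[c['fx'],0,c['cx']],[0,c['fy'],c['cy']],[0,0,1.]]); return K,np.array(c['D'],float),np.array(c['extrinsics'])
def world(n,dep):
    K,D,E=cam(n); h,w=dep.shape
    uv=np.stack(np.meshgrid(np.arange(w),np.arange(h)),-1).reshape(-1,1,2).astype(float)
    r=cv2.undistortPoints(uv,K,D).reshape(h,w,2)
    p=np.dstack([r,np.ones((h,w))])*dep[...,None]
    return p@E[:3,:3].T+E[:3,3]
def pix(n,u,v,z):
    K,D,E=cam(n); r=cv2.undistortPoints(np.array([[[u,v]]],float),K,D).ravel()
    d=E[:3,:3]@np.array([r[0],r[1],1]); return E[:3,3]+d*(z-E[2,3])/d[2]
def snap(n,f):
    p,d=arm.snapshot(n); cv2.imwrite('pics/'+f,p[...,::-1]); return p,d
E
python3 - <<'E'
from h import *
for n in('top','side'):
    p,d=snap(n,n+'0.png'); np.save(n+'0.npy',d); print(n,cam(n)[2].round(2).tolist(),cam(n)[0][0])
o=arm.get_obs(); print(o['time'],o['eef_pos'],o['ee_rot'],o['width'],arm.grip_point_offset)
print(R.from_rotvec(o['ee_rot']).as_matrix().round(3))
E
```

```text
top [[-0.0, -0.98, 0.18, 281.72], [-1.0, 0.0, -0.02, 6.39], [0.02, -0.18, -0.98, 1306.49], [0.0, 0.0, 0.0, 1.0]] [529.13149396   0.         312.38442005]
side [[-0.91, -0.23, 0.34, 117.85], [-0.41, 0.48, -0.77, 870.16], [0.02, -0.84, -0.54, 729.43], [0.0, 0.0, 0.0, 1.0]] [551.35783316   0.         319.30661863]
0.1 [ 291.46623264 -608.39059937  204.83963107] [-3.06244225e+00 -6.95707179e-01  4.97131229e-04] 1.0012081300187834 18.8
[[ 0.902  0.432 -0.001]
 [ 0.432 -0.902  0.001]
 [-0.    -0.001 -1.   ]]
```

View pics/top0.png

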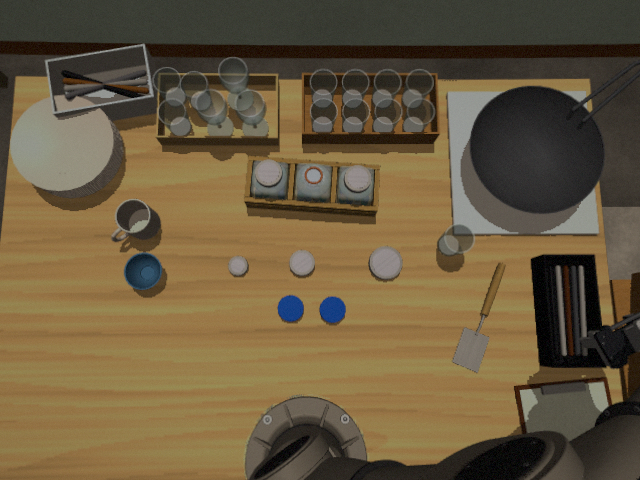

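View pics/side0.png

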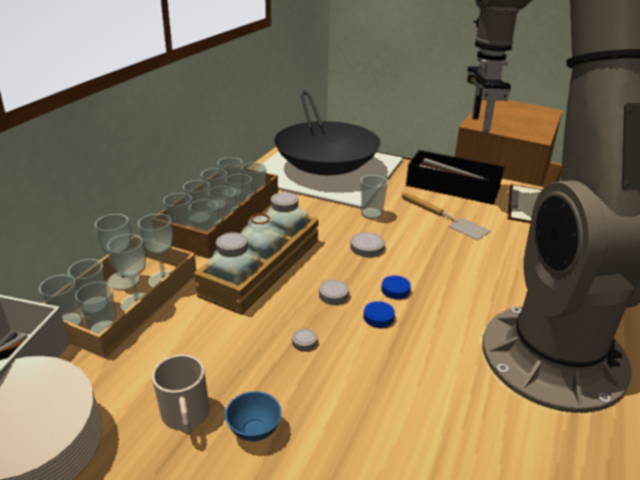

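Top view: the fitting lid is at about (302,264) and the open jar's red ring at (314,176), with closed jars at (269,172) and (357,178). Blue decoys lie in front. I'll measure next.

```bash
python3 - <<'E'
from h import *
for n,seeds in (('top',dict(lid=(302,264,20,20),small=(238,266,16,16),wide=(386,263,22,20),jl=(269,172,22,129.3),jr=(357,178,22,129.3),ring=(314,176,18,129))),
                ('side',dict(lid=(333,291,20,20),jl=(232,242,24,129.3),jr=(285,201,24,129.3),ring=(260,219,18,129)))):
    im=cv2.imread(f'pics/{n}0.png').astype(int); d=np.load(n+'0.npy'); W=world(n,d)
    for k,(u,v,r,z) in seeds.items():
        yy,xx=np.mgrid[:480,:640]; m=(abs(xx-u)<=r)&(abs(yy-v)<=r)
        b,g,rr=im[...,0],im[...,1],im[...,2]
        if k=='ring': s=m&(rr-g>45)&(abs(rr-b)>45)&(W[...,2]>110)
        else: s=m&(abs(W[...,2]-z)<6)
        P=W[s]
        if len(P)<5: print(n,k,'few',len(P)); continue
        (cx,cy),rad=cv2.minEnclosingCircle(P[:,:2].astype(np.float32))
        uc=np.argwhere(s).mean(0)[::-1]
        print(n,k,len(P),'mean',P.mean(0).round(1),'mec',round(cx,1),round(cy,1),round(rad,1),'px',uc.round(1),'pixray',pix(n,*uc,z).round(1))
p=cv2.imread('pics/top0.png')[140:300,220:420]; cv2.imwrite('pics/c1.png',cv2.resize(p,(800,640)[:2],interpolation=cv2.INTER_CUBIC)[:600])
E
```

```text
top lid 504 mean [458.9  11.   19.9] mec 459.1 11.3 31.4 px [301.7 261.9] pixray [458.8  11.   20. ]
top small 290 mean [452.9 167.6  15.9] mec 453.0 168.4 24.2 px [237.8 264.8] pixray [452.8 167.6  16. ]
top wide 849 mean [ 458.8 -194.5   19.9] mec 459.3 -194.9 41.3 px [385.4 261.8] pixray [ 458.8 -194.5   20. ]
top jl 571 mean [653.1  87.8 129.5] mec 654.0 87.9 32.1 px [268.2 172.1] pixray [653.1  87.8 129.3]
top jr 569 mean [ 639.9 -118.2  129. ] mec 640.0 -118.7 32.0 px [357.4 177.7] pixray [ 639.7 -118.2  129.3]
top ring 47 mean [646.5 -15.8 128.1] mec 647.1 -15.5 20.1 px [313.  175.1] pixray [646.2 -15.8 129. ]
side lid 461 mean [455.3  11.7  19.4] mec 458.0 9.1 34.1 px [333.7 289.5] pixray [455.   12.6  20. ]
side jl 515 mean [649.9  82.3 128.4] mec 651.7 49.8 72.4 px [233.1 240.4] pixray [649.   84.2 129.3]
side jr 410 mean [635.4 -96.4 128.1] mec 631.9 -75.1 77.4 px [280.4 203.9] pixray [634.3 -93.3 129.3]
side ring 37 mean [636.1   1.2 144.4] mec 384.4 415.9 526.7 px [258.6 217. ] pixray [649.6 -20.9 129. ]
```

View pics/c1.png

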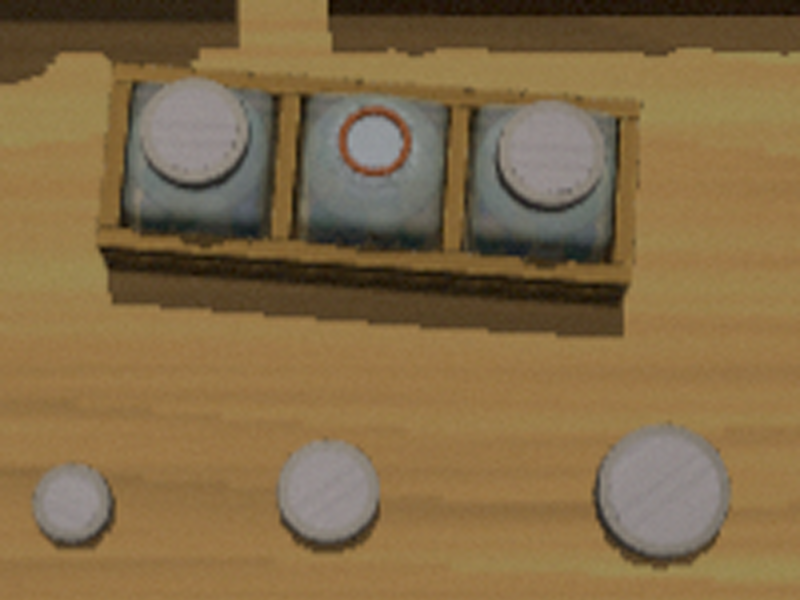

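Measured lid ≈ (459, 11) and jar ≈ (646.5, −15.5); the midpoint of the two closed lids agrees. I'll turn so tool y points along world x and go above the lid.

Call:
{"fn": "move_arm", "kwargs": {
  "rows": [
    [[0,0,-7.15],[0,0,0],1],
    [[0,0,-7.15],[0,0,0],1],
    [[0,0,-7.15],[0,0,0],1],
    [[0,0,-7.15],[0,0,0],1],
    [[0,0,-7.15],[0,0,0],1],
    [[0,0,-7.15],[0,0,0],1],
    [[0,0,-7.15],[0,0,0],1],
    [[0,0,-7.15],[0,0,0],1],
    [[0,0,-7.15],[0,0,0],1],
    [[0,0,0],[0,0,0],1]
  ]
}}

```text
time: 0.93
eef_pos: [291.4, -608.6, 205.1]
ee_rot: [-2.215, -2.227, -0.001]
wrist_force: [0.6, 0.9, 0.4]
width: 1.0
```

Call:
{"fn": "move_arm", "kwargs": {
  "rows": [
    [[0,0,0],[3.1,0.84,0],1],
    [[0,0,0],[3.1,0.84,0],1],
    [[0,0,0],[3.1,0.84,0],1],
    [[0,0,0],[3.1,0.84,0],1],
    [[0,0,0],[3.1,0.84,0],1],
    [[0,0,0],[3.1,0.84,0],1],
    [[0,0,0],[3.1,0.84,0],1],
    [[0,0,0],[3.1,0.84,0],1],
    [[0,0,0],[3.1,0.84,0],1],
    [[0,0,0],[3.1,0.84,0],1]
  ]
}}

```text
time: 1.77
eef_pos: [375.9, -297.2, 205.5]
ee_rot: [-2.228, -2.214, -0.0]
wrist_force: [1.2, -0.3, -0.4]
width: 1.002
```

Call:
{"fn": "move_arm", "kwargs": {
  "rows": [
    [[0,0,0],[3.4,0.92,1.5],1],
    [[0,0,0],[3.4,0.92,1.5],1],
    [[0,0,0],[3.4,0.92,1.5],1],
    [[0,0,0],[3.4,0.92,1.5],1],
    [[0,0,0],[3.4,0.92,1.5],1],
    [[0,0,0],[3.4,0.92,1.5],1],
    [[0,0,0],[3.4,0.92,1.5],1],
    [[0,0,0],[3.4,0.92,1.5],1],
    [[0,0,0],[3.6,0.95,1.5],1],
    [[0,0,0],[0,0,0],1]
  ]
}}

```text
time: 2.6
eef_pos: [459.6, 16.0, 68.6]
ee_rot: [-2.218, -2.221, -0.002]
wrist_force: [-0.9, 1.5, 0.2]
width: 1.003
```

```bash
python3 - <<'E'
from h import *
o=arm.get_obs(); print(o['time'],o['eef_pos'],R.from_rotvec(o['ee_rot']).as_matrix().round(3).tolist(),np.round(o['joints'],3))
p,d=snap('top','t1.png'); q,_=snap('side','s1.png')
a=cv2.resize(p[200:320,230:370],None,fx=2.8,fy=2.8,interpolation=2); b=cv2.resize(q[200:330,250:400],None,fx=2.6,fy=2.6,interpolation=2)
c=np.zeros((max(len(a),len(b)),a.shape[1]+b.shape[1],3),np.uint8); c[:len(a),:a.shape[1]]=a; c[:len(b),a.shape[1]:]=b
cv2.imwrite('pics/c2.png',c[...,::-1])
E
```

```text
2.6 [459.5685984   16.0347946   68.64455316] [[-0.001, 1.0, -0.001], [1.0, 0.001, 0.003], [0.003, -0.001, -1.0]] [ 0.298  0.311 -0.538  2.17   0.236  0.716 -0.397]
```

View pics/c2.png

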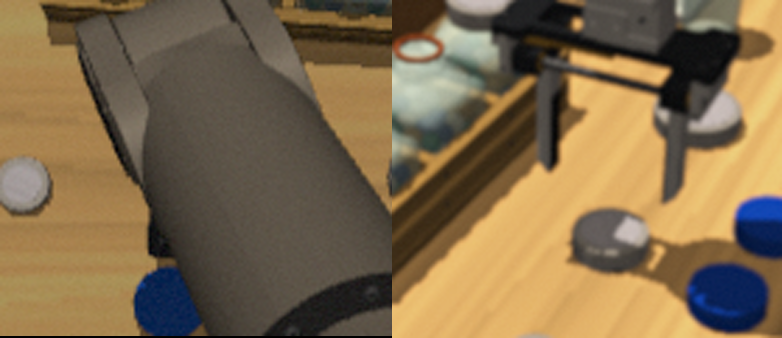

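The side crop shows the gripper straddling the lid. I'll descend and centre the lid with a grip at 90°, then re-grip at the original yaw.

Call:
{"fn": "move_arm", "kwargs": {
  "rows": [
    [[0,0,0],[-0.5,0,0],1],
    [[0,0,-7],[0,0,0.5],1],
    [[0,0,-7],[0,0,0.5],1],
    [[0,0,-7],[0,0,0.5],1],
    [[0,0,-7],[0,0,0.5],1],
    [[0,0,-7],[0,0,0.5],1],
    [[0,0,-7],[0,0,0.5],1],
    [[0,0,-7],[0,0,0.5],1],
    [[0,0,-7],[0,0,0.5],1],
    [[0,0,-7],[0,0,0.5],1]
  ],
  "grip_force": 6
}}

```text
time: 3.53
eef_pos: [459.4, 1.8, 25.7]
ee_rot: [0.733, 3.054, -0.001]
wrist_force: [-0.3, 0.6, 0.5]
width: 0.998
```

Call:
{"fn": "move_arm", "kwargs": {
  "rows": [
    [[0,0,-7],[0,0,0.5],1],
    [[0,0,-7],[0,0,0.5],1],
    [[0,0,-7],[0,0,0.4],1],
    [[0,0,-6],[0,0,0.4],1],
    [[0,0,0],[0,0,0.1],1],
    [[0,0,0],[0,0,0],1],
    [[0,0,0],[0,0,0],1],
    [[0,0,0],[0,0,0],1],
    [[0,0,0],[0,0,0],1],
    [[0,0,0],[0,0,0],1]
  ]
}}

```text
time: 4.37
eef_pos: [459.4, 4.0, 6.7]
ee_rot: [0.003, 3.141, -0.0]
wrist_force: [-0.3, -0.3, 0.2]
width: 1.0
```

Call:
{"fn": "move_arm", "kwargs": {
  "rows": [
    [[0,0,0],[0,0.7,0],1],
    [[0,0,0],[0,0,0.3],1],
    [[0,0,0],[0,0,0],1],
    [[0,0,0],[0,0,0],-1],
    [[0,0,0],[0,0,0],-1],
    [[0,0,0],[0,0,0],-1],
    [[0,0,0],[0,0,0],-1],
    [[0,0,0],[0,0,0],-1],
    [[0,0,0],[0,0,0],-1],
    [[0,0,0],[0,0,0],-1]
  ]
}}

```text
time: 5.2
eef_pos: [459.3, 11.1, 3.5]
ee_rot: [-0.002, -3.142, -0.0]
wrist_force: [0.6, 0.0, -0.8]
width: 0.668
```

Call:
{"fn": "move_arm", "kwargs": {
  "rows": [
    [[0,0,0],[0,0,0],-1],
    [[0,0,0],[0,0,0],-1],
    [[0,0,0],[0,0,0],-1],
    [[0,0,0],[0,0,0],-1],
    [[0,0,0],[0,0,0],-1],
    [[0,0,0],[0,0,0],-1],
    [[0,0,0],[0,0,0],-1],
    [[0,0,0],[0,0,0],-1],
    [[0,0,0],[0,0,0],-1],
    [[0,0,0],[0,0,0],-1]
  ]
}}

```text
time: 6.03
eef_pos: [459.3, 11.1, 3.5]
ee_rot: [0.001, 3.142, 0.0]
wrist_force: [-0.7, -1.2, 0.3]
width: 0.672
```

Call:
{"fn": "move_arm", "kwargs": {
  "rows": [
    [[0,0,0],[0,0,0],1],
    [[0,0,0],[0,0,0],1],
    [[0,0,0],[0,0,0],1],
    [[0,0,0],[0,0,0],1],
    [[0,0,7],[0,0,0],1],
    [[0,0,7],[0,0,0],1],
    [[0,0,7],[0,0,0],1],
    [[0,0,7],[0,0,0],1],
    [[0,0,7],[0,0,0],1],
    [[0,0,7],[0,0,0],1]
  ]
}}

```text
time: 6.87
eef_pos: [459.3, 11.2, 3.5]
ee_rot: [1.136, 2.929, 0.0]
wrist_force: [0.4, 0.5, -0.5]
width: 1.001
```

Call:
{"fn": "move_arm", "kwargs": {
  "rows": [
    [[0,0,7],[0,0,0],1],
    [[0,0,7],[0,0,0],1],
    [[0,0,7],[0,0,0],1],
    [[0,0,7],[0,0,0],1],
    [[0,0,7],[0,0,0],1],
    [[0,0,7],[0,0,0],1],
    [[0,0,6],[0,0,0],1],
    [[0,0,0],[0,0,0],1],
    [[0,0,0],[0,0,0],1],
    [[0,0,0],[0,0,0],1]
  ]
}}

```text
time: 7.7
eef_pos: [459.3, 11.3, 3.5]
ee_rot: [-2.218, -2.225, -0.0]
wrist_force: [-0.6, -0.3, -0.3]
width: 0.999
```

Call:
{"fn": "move_arm", "kwargs": {
  "rows": [
    [[0,0,0],[0,0,0],-1],
    [[0,0,0],[0,0,0],-1],
    [[0,0,0],[0,0,0],-1],
    [[0,0,0],[0,0,0],-1],
    [[0,0,0],[0,0,0],-1],
    [[0,0,0],[0,0,0],-1],
    [[0,0,0],[0,0,0],-1],
    [[0,0,0],[0,0,0],-1],
    [[0,0,0],[0,0,0],-1],
    [[0,0,0],[0,0,0],-1]
  ],
  "grip_force": 20
}}

```text
time: 8.53
eef_pos: [459.3, 11.2, 3.5]
ee_rot: [-2.222, -2.221, -0.0]
wrist_force: [0.4, -0.2, -1.7]
width: 0.668
```

Call:
{"fn": "move_arm", "kwargs": {
  "rows": [
    [[0,0,0],[0,0,-1],-1],
    [[0,0,0],[0,0,-2.5],-1],
    [[0,0,0],[0,0,-3],-1],
    [[0,0,0],[0,0,-3],-1],
    [[0,0,0],[0,0,-3],-1],
    [[0,0,0],[0,0,-2.5],-1],
    [[0,0,0],[0,0.5,-0.7],-1],
    [[0,0,0],[-0.2,1.5,0],-1],
    [[0,0,0],[-0.3,2,0],-1],
    [[0,0,0],[-0.3,2,0],-1]
  ]
}}

```text
time: 9.37
eef_pos: [520.0, 2.8, 161.0]
ee_rot: [2.222, 2.22, 0.0]
wrist_force: [0.3, 0.1, -1.3]
width: 0.668
```

Call:
{"fn": "move_arm", "kwargs": {
  "rows": [
    [[0,0,0],[-0.3,2,0],-1],
    [[0,0,0],[-0.3,2,0],-1],
    [[0,0,0],[-0.3,2,0],-1],
    [[0,0,0],[-0.3,2,0],-1],
    [[0,0,0],[-0.3,2,0],-1],
    [[0,0,0],[-0.3,1.5,0],-1],
    [[0,0,0],[-0.1,1.2,0],-1],
    [[0,0,0],[0,0,0],-1],
    [[0,0,0],[0,0,0],-1],
    [[0,0,0],[0,0,0],-1]
  ]
}}

```text
time: 10.2
eef_pos: [645.5, -15.8, 160.3]
ee_rot: [-2.222, -2.22, 0.001]
wrist_force: [-0.2, -0.0, -1.0]
width: 0.668
```

```bash
python3 - <<'E'
from h import *
o=arm.get_obs(); print(o['time'],o['eef_pos'],R.from_rotvec(o['ee_rot']).as_matrix().round(3).tolist(),np.round(o['joints'],3),o['width'],o['wrist_force'],o['ft_torque'])
q,_=snap('side','s2.png')
cv2.imwrite('pics/c3.png',cv2.resize(q[110:290,170:370],None,fx=3.2,fy=3.2,interpolation=2)[...,::-1])
E
```

```text
10.2 [645.45564564 -15.76384588 160.27922992] [[0.001, 1.0, -0.001], [1.0, -0.001, 0.0], [0.0, -0.001, -1.0]] [ 0.263  0.457 -0.45   1.694  0.224  1.043 -0.261] 0.6679305926049849 [-0.18897149 -0.03030746 -1.01356153] [-0.00828441 -0.02960572  0.01719673]
```

View pics/c3.png

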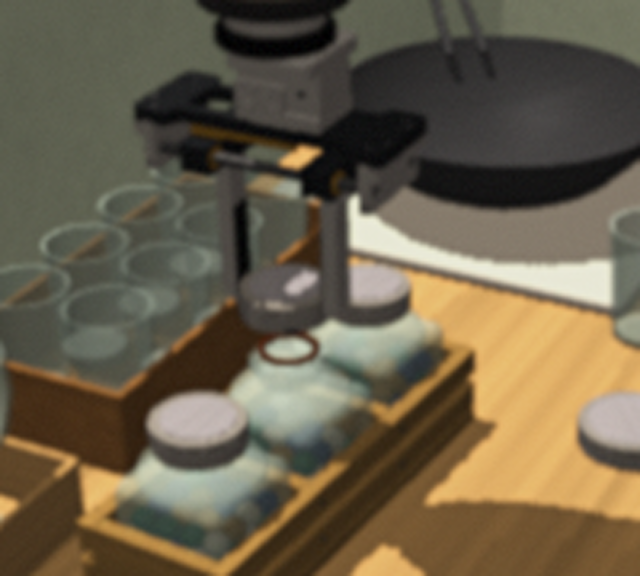

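The lid is held level above the open jar, lid at crop (283,295), ring at (288,348). I'll make a small correction and descend to just above contact.

Call:
{"fn": "move_arm", "kwargs": {
  "rows": [
    [[0,0,0],[0.04,0.13,0],-1],
    [[0,0,0],[0,0,0.5],-1],
    [[0,0,0],[0,0,0.5],-1],
    [[0,0,0],[0,0,0.5],-1],
    [[0,0,0],[0,0,0.5],-1],
    [[0,0,0],[0,0,0.5],-1],
    [[0,0,0],[0,0,0.3],-1],
    [[0,0,0],[0,0,0.2],-1],
    [[0,0,0],[0,0,0],-1],
    [[0,0,0],[0,0,0],-1]
  ]
}}

```text
time: 11.08
eef_pos: [647.6, -15.6, 130.5]
ee_rot: [-2.222, -2.22, -0.0]
wrist_force: [0.2, 0.0, -0.9]
width: 0.664
```

Call:
{"fn": "move_arm", "kwargs": {
  "rows": [
    [[0,0,0],[0,0,0.05],-1],
    [[0,0,0],[0,0,0],-1],
    [[0,0,0],[0,0,0.05],-1],
    [[0,0,0],[0,0,0],-1],
    [[0,0,0],[0,0,0.05],-1],
    [[0,0,0],[0,0,0],-1],
    [[0,0,0],[0,0,0.05],-1],
    [[0,0,0],[0,0,0],-1],
    [[0,0,0],[0,0,0],-1],
    [[0,0,0],[0,0,0],-1]
  ]
}}

```text
time: 11.92
eef_pos: [647.6, -15.7, 128.5]
ee_rot: [-2.222, -2.22, -0.0]
wrist_force: [0.1, 0.1, -1.0]
width: 0.666
```

```bash
cat > st.py <<'E'
from h import *
o=arm.get_obs(); r=R.from_rotvec(o['ee_rot']).as_matrix()
print(round(o['time'],2),o['eef_pos'].round(2) if hasattr(o['eef_pos'],'round') else np.round(o['eef_pos'],2),'yaw',round(np.degrees(np.arctan2(r[1,0],r[0,0])),1),'tilt',r[:2,2].round(4),'F',np.round(o['wrist_force'],1),'M',np.round(o['ft_torque'],3),'w',round(o['width'],3),'q7',round(o['joints'][6],2))
E
python3 st.py
```

```text
11.92 [647.56 -15.66 128.47] yaw 89.9 tilt [-0.0001  0.0001] F [ 0.1  0.1 -1. ] M [-0.043 -0.059 -0.028] w 0.666 q7 -0.28
```

Call:
{"fn": "move_arm", "kwargs": {
  "rows": [
    [[0,0,0],[0.02,-0.07,0],-1],
    [[0,0,0],[0,0,0],-1],
    [[0,0,0],[0,0,0.05],-1],
    [[0,0,0],[0,0,0],-1],
    [[0,0,0],[0,0,0.05],-1],
    [[0,0,0],[0,0,0],-1],
    [[0,0,0],[0,0,0.05],-1],
    [[0,0,0],[0,0,0],-1],
    [[0,0,0],[0,0,0],-1],
    [[0,0,0],[0,0,0],-1]
  ]
}}

```text
time: 12.75
eef_pos: [646.9, -15.5, 127.0]
ee_rot: [2.223, 2.22, 0.0]
wrist_force: [-0.6, -0.4, -1.0]
width: 0.661
```

Call:
{"fn": "move_arm", "kwargs": {
  "rows": [
    [[0,0,0],[0,0,0.05],-1],
    [[0,0,0],[0,0,0],-1],
    [[0,0,0],[0,0,0.05],-1],
    [[0,0,0],[0,0,0],-1],
    [[0,0,0],[0,0,0],-1],
    [[0,0,0],[0,0,0],-1],
    [[0,0,0],[0,0,0],-1],
    [[0,0,0],[0,0,0],-1],
    [[0,0,0],[0,0,0],-1],
    [[0,0,0],[0,0,0],-1]
  ]
}}

```text
time: 13.58
eef_pos: [646.9, -15.5, 126.0]
ee_rot: [-2.223, -2.22, 0.0]
wrist_force: [-0.0, -1.1, -0.9]
width: 0.666
```

```bash
python3 st.py
```

```text
13.58 [646.88 -15.51 125.99] yaw 89.9 tilt [-0. -0.] F [-0.  -1.1 -0.9] M [-0.438 -0.152  0.021] w 0.666 q7 -0.28
```

Call:
{"fn": "move_arm", "kwargs": {
  "rows": [
    [[0,0,0],[-0.04,0,0],-1],
    [[0,0,0],[0,0,0],-1],
    [[0,0,0],[0,0,0],-1],
    [[0,0,0],[0,0,0],-1],
    [[0,0,0],[0,0,0.05],-1],
    [[0,0,0],[0,0,0],-1],
    [[0,0,0],[0,0,0],-1],
    [[0,0,0],[0,0,0],-1],
    [[0,0,0],[0,0,0],-1],
    [[0,0,0],[0,0,0],-1]
  ]
}}

```text
time: 14.42
eef_pos: [647.0, -15.8, 125.6]
ee_rot: [2.222, 2.22, 0.0]
wrist_force: [-0.1, -0.4, 2.0]
width: 0.666
```

```bash
python3 st.py
```

```text
14.42 [646.95 -15.77 125.58] yaw 89.9 tilt [0.0002 0.0001] F [-0.1 -0.4  2. ] M [-0.128  0.009  0.036] w 0.666 q7 -0.28
```

Contact confirmed (about 3 N on the beads, lid centre about 7 mm above the rim). I'll turn anticlockwise in small steps.

Call:
{"fn": "move_arm", "kwargs": {
  "rows": [
    [[0,0,-3],[0,0,0],-1],
    [[0,0,-3],[0,0,0],-1],
    [[0,0,-3],[0,0,0],-1],
    [[0,0,-3],[0,0,0],-1],
    [[0,0,-3],[0,0,0],-1],
    [[0,0,0],[0,0,0],-1],
    [[0,0,0],[0,0,0],-1],
    [[0,0,0],[0,0,0],-1],
    [[0,0,0],[0,0,0],-1],
    [[0,0,0],[0,0,0],-1]
  ]
}}

```text
time: 15.25
eef_pos: [646.8, -15.9, 125.4]
ee_rot: [-1.915, -2.491, 0.0]
wrist_force: [-0.9, -0.9, -1.1]
width: 0.663
```

```bash
python3 st.py
```

```text
15.25 [646.77 -15.89 125.44] yaw 104.9 tilt [-0.0002 -0.0001] F [-0.9 -0.9 -1.1] M [-0.176  0.095 -0.03 ] w 0.663 q7 -0.04
```

The contact force vanished, so the lugs are perhaps off the beads. I'll probe downward.

Call:
{"fn": "move_arm", "kwargs": {
  "rows": [
    [[0,0,0],[0,0,0.05],-1],
    [[0,0,0],[0,0,0],-1],
    [[0,0,0],[0,0,0.05],-1],
    [[0,0,0],[0,0,0],-1],
    [[0,0,0],[0,0,0],-1],
    [[0,0,0],[0,0,0],-1],
    [[0,0,0],[0,0,0],-1],
    [[0,0,0],[0,0,0],-1],
    [[0,0,0],[0,0,0],-1],
    [[0,0,0],[0,0,0],-1]
  ]
}}

```text
time: 16.08
eef_pos: [646.9, -15.9, 124.5]
ee_rot: [-1.914, -2.492, 0.0]
wrist_force: [-0.4, -2.1, -0.5]
width: 0.661
```

```bash
python3 st.py
```

```text
16.08 [646.88 -15.88 124.5 ] yaw 104.9 tilt [-0. -0.] F [-0.4 -2.1 -0.5] M [-0.455  0.213  0.015] w 0.661 q7 -0.04
```

Call:
{"fn": "move_arm", "kwargs": {
  "rows": [
    [[0,0,0],[-0.04,-0.03,0],-1],
    [[0,0,0],[0,0,0],-1],
    [[0,0,0],[0,0,0.05],-1],
    [[0,0,0],[0,0,0],-1],
    [[0,0,0],[0,0,0.05],-1],
    [[0,0,0],[0,0,0],-1],
    [[0,0,0],[0,0,0],-1],
    [[0,0,0],[0,0,0],-1],
    [[0,0,0],[0,0,0],-1],
    [[0,0,0],[0,0,0],-1]
  ]
}}

```text
time: 16.92
eef_pos: [646.9, -16.1, 123.8]
ee_rot: [1.913, 2.491, 0.001]
wrist_force: [-1.6, 0.6, 5.5]
width: 0.665
```

```bash
python3 st.py
```

```text
16.92 [646.91 -16.11 123.77] yaw 105.0 tilt [0.0005 0.0002] F [-1.6  0.6  5.5] M [ 0.038  0.158 -0.021] w 0.665 q7 -0.04
```

Contact is now at a lower level (5.3 mm above the rim), which fits having come off a rib onto a bead's lower end. I'll keep turning anticlockwise, easing up along the slope.

Call:
{"fn": "move_arm", "kwargs": {
  "rows": [
    [[0,0,-3],[0,0,-0.02],-1],
    [[0,0,-3],[0,0,-0.01],-1],
    [[0,0,-3],[0,0,-0.01],-1],
    [[0,0,-3],[0,0,-0.01],-1],
    [[0,0,-3],[0,0,-0.01],-1],
    [[0,0,0],[0,0,0],-1],
    [[0,0,0],[0,0,0],-1],
    [[0,0,0],[0,0,0],-1],
    [[0,0,0],[0,0,0],-1],
    [[0,0,0],[0,0,0],-1]
  ]
}}

```text
time: 17.75
eef_pos: [646.8, -16.3, 124.2]
ee_rot: [1.573, 2.719, 0.0]
wrist_force: [-0.1, 1.0, 3.7]
width: 0.664
```

```bash
python3 st.py
```

```text
17.75 [646.84 -16.3  124.2 ] yaw 119.9 tilt [ 0.0003 -0.    ] F [-0.1  1.   3.7] M [ 0.028 -0.23   0.097] w 0.664 q7 0.19
```

Call:
{"fn": "move_arm", "kwargs": {
  "rows": [
    [[0,0,-3],[0,0,-0.01],-1],
    [[0,0,-3],[0,0,-0.01],-1],
    [[0,0,-3],[0,0,-0.01],-1],
    [[0,0,-3],[0,0,-0.01],-1],
    [[0,0,-3],[0,0,-0.01],-1],
    [[0,0,-3],[0,0,-0.01],-1],
    [[0,0,0],[0,0,0],-1],
    [[0,0,0],[0,0,0],-1],
    [[0,0,0],[0,0,0],-1],
    [[0,0,0],[0,0,0],-1]
  ]
}}

```text
time: 18.58
eef_pos: [646.6, -16.3, 124.7]
ee_rot: [-1.129, -2.932, 0.0]
wrist_force: [-0.9, 0.8, 2.3]
width: 0.667
```

```bash
python3 st.py
```

```text
18.58 [646.62 -16.32 124.65] yaw 137.9 tilt [-0.0001 -0.0001] F [-0.9  0.8  2.3] M [ 0.016 -0.087  0.025] w 0.667 q7 0.47
```

Call:
{"fn": "move_arm", "kwargs": {
  "rows": [
    [[0,0,-3],[0,0,0],-1],
    [[0,0,-3],[0,0,-0.01],-1],
    [[0,0,-3],[0,0,-0.01],-1],
    [[0,0,-3],[0,0,-0.01],-1],
    [[0,0,-3],[0,0,-0.01],-1],
    [[0,0,0],[0,0,0],-1],
    [[0,0,0],[0,0,0],-1],
    [[0,0,0],[0,0,0],-1],
    [[0,0,0],[0,0,0],-1],
    [[0,0,0],[0,0,0],-1]
  ]
}}

```text
time: 19.42
eef_pos: [646.6, -16.3, 125.1]
ee_rot: [-0.736, -3.054, 0.0]
wrist_force: [-0.1, 0.1, -1.4]
width: 0.667
```

```bash
python3 st.py
```

```text
19.42 [646.65 -16.28 125.07] yaw 152.9 tilt [-0.0001 -0.0001] F [-0.1  0.1 -1.4] M [-0.031 -0.194  0.013] w 0.667 q7 0.7
```

Call:
{"fn": "move_arm", "kwargs": {
  "rows": [
    [[0,0,0],[0,0,0.05],-1],
    [[0,0,0],[0,0,0],-1],
    [[0,0,0],[0,0,0.05],-1],
    [[0,0,0],[0,0,0],-1],
    [[0,0,0],[0,0,0.05],-1],
    [[0,0,0],[0,0,0],-1],
    [[0,0,0],[0,0,0],-1],
    [[0,0,0],[0,0,0],-1],
    [[0,0,0],[0,0,0],-1],
    [[0,0,0],[0,0,0],-1]
  ]
}}

```text
time: 20.25
eef_pos: [646.7, -16.4, 123.6]
ee_rot: [-0.735, -3.054, 0.0]
wrist_force: [0.4, -0.3, 0.2]
width: 0.665
```

```bash
python3 st.py
```

```text
20.25 [646.69 -16.38 123.59] yaw 152.9 tilt [-0. -0.] F [ 0.4 -0.3  0.2] M [-0.226 -0.175  0.081] w 0.665 q7 0.7
```

Free below bead level, so it's off the beads. I'll lower further.

Call:
{"fn": "move_arm", "kwargs": {
  "rows": [
    [[0,0,0],[0,0,0.05],-1],
    [[0,0,0],[0,0,0],-1],
    [[0,0,0],[0,0,0.05],-1],
    [[0,0,0],[0,0,0],-1],
    [[0,0,0],[0,0,0.05],-1],
    [[0,0,0],[0,0,0],-1],
    [[0,0,0],[0,0,0],-1],
    [[0,0,0],[0,0,0],-1],
    [[0,0,0],[0,0,0],-1],
    [[0,0,0],[0,0,0],-1]
  ]
}}

```text
time: 21.08
eef_pos: [646.7, -16.7, 122.0]
ee_rot: [0.735, 3.054, -0.001]
wrist_force: [1.0, -4.6, 1.5]
width: 0.666
```

```bash
python3 st.py
```

```text
21.08 [646.68 -16.67 122.05] yaw 152.9 tilt [-0.0001 -0.0003] F [ 1.  -4.6  1.5] M [-1.31  -0.257  0.148] w 0.666 q7 0.7
```

Call:
{"fn": "move_arm", "kwargs": {
  "rows": [
    [[0,0,0],[-0.03,-0.06,0],-1],
    [[0,0,0],[0,0,0],-1],
    [[0,0,0],[0,0,0],-1],
    [[0,0,0],[0,0,0],-1],
    [[0,0,0],[0,0,0.05],-1],
    [[0,0,0],[0,0,0],-1],
    [[0,0,0],[0,0,0],-1],
    [[0,0,0],[0,0,0],-1],
    [[0,0,0],[0,0,0],-1],
    [[0,0,0],[0,0,0],-1]
  ]
}}

```text
time: 21.92
eef_pos: [646.7, -16.9, 121.6]
ee_rot: [-0.735, -3.054, -0.0]
wrist_force: [-0.5, -3.8, -0.1]
width: 0.669
```

```bash
python3 st.py
```

```text
21.92 [646.67 -16.92 121.58] yaw 152.9 tilt [-0.      0.0001] F [-0.5 -3.8 -0.1] M [-0.818 -0.248  0.111] w 0.669 q7 0.7
```

Call:
{"fn": "move_arm", "kwargs": {
  "rows": [
    [[0,0,0],[-0.03,-0.06,0],-1],
    [[0,0,0],[0,0,0],-1],
    [[0,0,0],[0,0,0],-1],
    [[0,0,0],[0,0,0.05],-1],
    [[0,0,0],[0,0,0],-1],
    [[0,0,0],[0,0,0.05],-1],
    [[0,0,0],[0,0,0],-1],
    [[0,0,0],[0,0,0],-1],
    [[0,0,0],[0,0,0],-1],
    [[0,0,0],[0,0,0],-1]
  ]
}}

```text
time: 22.75
eef_pos: [646.6, -17.5, 120.6]
ee_rot: [-0.735, -3.054, -0.0]
wrist_force: [0.9, 0.1, -1.1]
width: 0.666
```

```bash
python3 st.py
```

```text
22.75 [646.64 -17.52 120.57] yaw 153.0 tilt [-0.0001  0.0002] F [ 0.9  0.1 -1.1] M [ 0.11  -0.092 -0.022] w 0.666 q7 0.7
```

Call:
{"fn": "move_arm", "kwargs": {
  "rows": [
    [[0,0,0],[0,0,0.05],-1],
    [[0,0,0],[0,0,0],-1],
    [[0,0,0],[0,0,0.05],-1],
    [[0,0,0],[0,0,0],-1],
    [[0,0,0],[0,0,0.05],-1],
    [[0,0,0],[0,0,0],-1],
    [[0,0,0],[0,0,0.05],-1],
    [[0,0,0],[0,0,0],-1],
    [[0,0,0],[0,0,0],-1],
    [[0,0,0],[0,0,0],-1]
  ]
}}

```text
time: 23.58
eef_pos: [646.7, -17.7, 118.6]
ee_rot: [-0.735, -3.054, -0.0]
wrist_force: [-0.4, -0.1, -0.1]
width: 0.663
```

```bash
python3 st.py
```

```text
23.58 [646.69 -17.65 118.61] yaw 152.9 tilt [0.     0.0001] F [-0.4 -0.1 -0.1] M [ 0.06  -0.123  0.007] w 0.663 q7 0.7
```

Call:
{"fn": "move_arm", "kwargs": {
  "rows": [
    [[0,0,0],[0,0,0.05],-1],
    [[0,0,0],[0,0,0],-1],
    [[0,0,0],[0,0,0.05],-1],
    [[0,0,0],[0,0,0],-1],
    [[0,0,0],[0,0,0.05],-1],
    [[0,0,0],[0,0,0],-1],
    [[0,0,0],[0,0,0.05],-1],
    [[0,0,0],[0,0,0],-1],
    [[0,0,0],[0,0,0],-1],
    [[0,0,0],[0,0,0],-1]
  ]
}}

```text
time: 24.42
eef_pos: [646.6, -17.6, 116.6]
ee_rot: [-0.735, -3.054, -0.0]
wrist_force: [0.9, -0.0, -0.8]
width: 0.665
```

```bash
python3 st.py
```

```text
24.42 [646.63 -17.65 116.57] yaw 153.0 tilt [-0.0001  0.    ] F [ 0.9 -0.  -0.8] M [-0.021 -0.158  0.001] w 0.665 q7 0.7
```

At seal level. I'll start screwing clockwise, following the pitch (about 0.055 mm/deg) at a firmer grip.

Call:
{"fn": "move_arm", "kwargs": {
  "rows": [
    [[0,0,0],[0,0,0.03],-1],
    [[0,0,0],[0,0,0],-1],
    [[0,0,3],[0,0,0.016],-1],
    [[0,0,3],[0,0,0.016],-1],
    [[0,0,3],[0,0,0.016],-1],
    [[0,0,3],[0,0,0.016],-1],
    [[0,0,3],[0,0,0.016],-1],
    [[0,0,0],[0,0,0],-1],
    [[0,0,0],[0,0,0],-1],
    [[0,0,0],[0,0,0],-1]
  ],
  "grip_force": 30
}}

```text
time: 25.25
eef_pos: [646.8, -17.6, 115.6]
ee_rot: [1.124, 2.933, 0.0]
wrist_force: [0.5, 0.7, 1.5]
width: 0.665
```

```bash
python3 st.py
```

```text
25.25 [646.81 -17.55 115.64] yaw 138.1 tilt [0.0003 0.0001] F [0.5 0.7 1.5] M [ 0.018 -0.223 -0.004] w 0.665 q7 0.47
```

Call:
{"fn": "move_arm", "kwargs": {
  "rows": [
    [[0,0,3],[0,0,0.016],-1],
    [[0,0,3],[0,0,0.016],-1],
    [[0,0,3],[0,0,0.016],-1],
    [[0,0,3],[0,0,0.016],-1],
    [[0,0,3],[0,0,0.016],-1],
    [[0,0,3],[0,0,0.016],-1],
    [[0,0,0],[0,0,0],-1],
    [[0,0,0],[0,0,0],-1],
    [[0,0,0],[0,0,0],-1],
    [[0,0,0],[0,0,0],-1]
  ]
}}

```text
time: 26.08
eef_pos: [646.8, -17.6, 114.6]
ee_rot: [1.57, 2.721, 0.001]
wrist_force: [0.2, 0.9, 4.0]
width: 0.662
```

```bash
python3 st.py
```

```text
26.08 [646.83 -17.61 114.64] yaw 120.0 tilt [0.0003 0.0002] F [0.2 0.9 4. ] M [ 0.081 -0.323 -0.005] w 0.662 q7 0.19
```

Call:
{"fn": "move_arm", "kwargs": {
  "rows": [
    [[0,0,3],[0,0,0.016],-1],
    [[0,0,3],[0,0,0.016],-1],
    [[0,0,3],[0,0,0.016],-1],
    [[0,0,3],[0,0,0.016],-1],
    [[0,0,3],[0,0,0.016],-1],
    [[0,0,3],[0,0,0.016],-1],
    [[0,0,0],[0,0,0],-1],
    [[0,0,0],[0,0,0],-1],
    [[0,0,0],[0,0,0],-1],
    [[0,0,0],[0,0,0],-1]
  ]
}}

```text
time: 26.92
eef_pos: [646.6, -17.6, 113.5]
ee_rot: [-1.976, -2.442, 0.0]
wrist_force: [0.8, 0.4, 0.7]
width: 0.658
```

```bash
python3 st.py
```

```text
26.92 [646.56 -17.62 113.45] yaw 102.0 tilt [-0.0003  0.0002] F [0.8 0.4 0.7] M [ 0.121 -0.141 -0.064] w 0.658 q7 -0.09
```

Call:
{"fn": "move_arm", "kwargs": {
  "rows": [
    [[0,0,2],[0,0,0.012],-1],
    [[0,0,2],[0,0,0.012],-1],
    [[0,0,2],[0,0,0.012],-1],
    [[0,0,2],[0,0,0.012],-1],
    [[0,0,0],[0,0,0],-1],
    [[0,0,0],[0,0,0],-1],
    [[0,0,0],[0,0,0],-1],
    [[0,0,0],[0,0,0],-1],
    [[0,0,0],[0,0,0],-1],
    [[0,0,0],[0,0,0],-1]
  ]
}}

```text
time: 27.75
eef_pos: [646.6, -17.7, 113.1]
ee_rot: [-2.143, -2.297, 0.0]
wrist_force: [-0.7, 0.1, 3.2]
width: 0.665
```

```bash
python3 st.py
```

```text
27.75 [646.61 -17.67 113.06] yaw 94.0 tilt [-0.0002  0.0001] F [-0.7  0.1  3.2] M [-0.012  0.225 -0.052] w 0.665 q7 -0.22
```

Call:
{"fn": "move_arm", "kwargs": {
  "rows": [
    [[0,0,2],[0,0,0.01],-1],
    [[0,0,2],[0,0,0.01],-1],
    [[0,0,2],[0,0,0.01],-1],
    [[0,0,0],[0,0,0],-1],
    [[0,0,0],[0,0,0],-1],
    [[0,0,0],[0,0,0],-1],
    [[0,0,0],[0,0,0],-1],
    [[0,0,0],[0,0,0],-1],
    [[0,0,0],[0,0,0],-1],
    [[0,0,0],[0,0,0],-1]
  ]
}}

```text
time: 28.58
eef_pos: [646.7, -17.5, 112.9]
ee_rot: [-2.259, -2.183, -0.0]
wrist_force: [-2.1, 0.5, 5.1]
width: 0.663
```

```bash
python3 st.py
```

```text
28.58 [646.7  -17.54 112.9 ] yaw 88.0 tilt [0.0001 0.0002] F [-2.1  0.5  5.1] M [0.028 0.389 0.671] w 0.663 q7 -0.31
```

Torque rose to 0.67 N m after 65°, at home height (112.9 against 112.8 expected), so it's at the stop. I'll release and retreat.

Call:
{"fn": "move_arm", "kwargs": {
  "rows": [
    [[0,0,-0.7],[0,0,0],-1],
    [[0,0,0],[0,0,0],1],
    [[0,0,0],[0,0,0],1],
    [[0,0,0],[0,0,0],1],
    [[0,0,0],[0,0,0],1],
    [[0,0,0],[0,0,0],1],
    [[0,0,0],[0,0,0],1],
    [[0,0,0],[0,0,-1],1],
    [[0,0,0],[0,0,-2],1],
    [[0,0,0],[0,0,-3],1]
  ]
}}

```text
time: 29.42
eef_pos: [645.4, -17.7, 172.0]
ee_rot: [-2.245, -2.193, 0.004]
wrist_force: [-0.8, -1.4, 0.8]
width: 1.003
```

Call:
{"fn": "move_arm", "kwargs": {
  "rows": [
    [[0,0,0],[0,0,-3],1],
    [[0,0,0],[0,-2,-3],1],
    [[0,0,0],[-2,-3,-2],1],
    [[0,0,0],[-3,-2.8,0],1],
    [[0,0,0],[-3,-2.8,0],1],
    [[0,0,0],[-3,-2.8,0],1],
    [[0,0,0],[-3,-2.8,0],1],
    [[0,0,0],[-3,-2.5,0],1],
    [[0,0,0],[-2,0,0],1],
    [[0,0,0],[0,0,0],1]
  ]
}}

```text
time: 30.25
eef_pos: [453.6, -207.5, 253.9]
ee_rot: [2.252, 2.187, -0.001]
wrist_force: [0.6, -0.9, -0.5]
width: 1.001
```

```bash
python3 st.py; python3 - <<'E'
from h import *
p,d=snap('top','t3.png'); W=world('top',d); q,_=snap('side','s3.png')
yy,xx=np.mgrid[:480,:640]
for k,(u,v,r,z) in dict(jl=(269,172,22,129),jr=(357,178,22,129),new=(313,175,20,129)).items():
    s=(abs(xx-u)<=r)&(abs(yy-v)<=r)&(abs(W[...,2]-z)<8); P=W[s]
    if len(P)<9: print(k,len(P)); continue
    A=np.c_[P[:,:2]-P[:,:2].mean(0),np.ones(len(P))]; c=np.linalg.lstsq(A,P[:,2],rcond=None)[0]
    print(k,len(P),P.mean(0).round(1),'slope',c[:2].round(3),'mec',np.round(cv2.minEnclosingCircle(P[:,:2].astype(np.float32))[0],1))
a=cv2.resize(p[130:290,220:420],None,fx=2,fy=2,interpolation=2); b=cv2.resize(q[170:330,190:390],None,fx=2,fy=2,interpolation=2)
cv2.imwrite('pics/c4.png',np.hstack([a,b])[...,::-1])
E
```

```text
30.25 [ 453.57 -207.49  253.91] yaw 88.3 tilt [ 0.0009 -0.0018] F [ 0.6 -0.9 -0.5] M [-0.04   0.003 -0.018] w 1.001 q7 0.23
jl 580 [652.9  87.9 129.1] slope [0.015 0.008] mec [653.6  87.9]
jr 578 [ 639.5 -118.   129.1] slope [ 0.012 -0.007] mec [ 640.5 -118.6]
new 582 [646.6 -16.2 129.4] slope [ 0.011 -0.003] mec [647.7 -16.4]
```

View pics/c4.png

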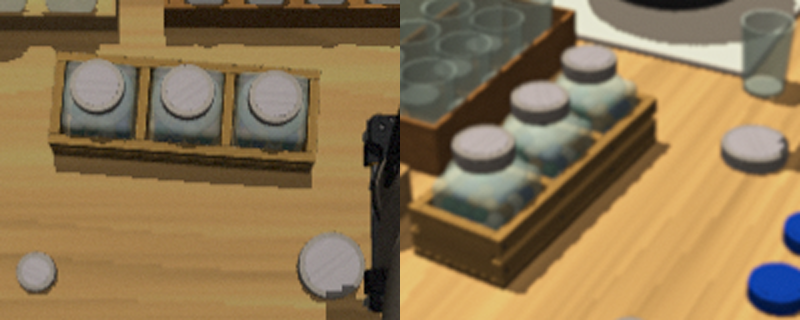

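The lid sits level with the two closed ones (129.4 against 129.1 mm), is flat, and is about 1 mm from the midpoint between its neighbours. The arm touches nothing, so I'll hand in.

```bash
python3 -c "
from station import arm
print(arm.hand_in())"
```

```text
the job is handed in; nothing more can be done
None
```

The open jar is closed with the middle-sized lid, and I handed the job in at about 30 s of the 69 s allowed.

- **Grip and setting on:** I gripped the lid from two directions to centre it, then lowered it gently onto the open jar.
- **Turning back:** I turned it anticlockwise about 63° until it came off the beads. It caught sideways on the way down (up to about 5 N). I shifted it about 1 mm towards −y and it went down freely.
- **Screwing home:** I turned it clockwise 65° to the stop, where the wrist torque read 0.67 N m. That is above the 0.3–0.5 N m "tight" range but below the 1 N m "forcing" level. I eased it back 0.7° and let go.

Last checks from the top camera, after retreating:
- **Height:** the lid's top is at 129.4 mm, against 129.1 mm on both neighbouring closed jars and 129.3 mm expected when home.
- **Level:** its slope is about 0.01, the same as its neighbours.
- **Centring:** it lies about 1 mm from the midpoint of the neighbouring lids. The gripper's position at the end (y = −17.5) disagreed with the camera (y ≈ −16.3) by about 1.2 mm, which is within the camera's calibration error.
- **Forces:** the readings I took between moves never exceeded about 7 N.
- **Bystanders:** the small and wide lids looked unmoved in the last picture, as did the tumbler. I did not measure any bystander, and the mug, ramekin and spatula were out of that view. The arm came nowhere near those.

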